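# Hang the inspection panel and hold a tube tipped in front of it

## Task

Set up for looking at a sample: lift the black-and-white inspection panel by its grip tab and hang it by its loop handle on the hook of the stand, its flat face square to the hook's front, and let go of it. Then draw the capped tube out of the rack, tip it about half-way from upright to lying (cap end up), and hold it raised at the height of the panel's plate, a hand's breadth or less in front of the middle of the hanging panel on the side the hook points to, touching neither panel nor stand. Finish while still holding the tube there, nothing put down; leave the two dropper bottles, the brown bottle and the timer where they are.

Things in the scene. Friction and masses are not known exactly. Their poses are not given: they have to be found in the camera images.
- stand: Fixed hook stand. Origin on the bench directly below the middle of the hook's seat; the hook points along its -x (to the robot), z up. Base plate 105 x 120 x 10 mm (x -50 to +55). Steel post at x +30 to +40, 20 mm wide, 224 mm high. From it a flat strip runs level to -x as the hook's seat and ends in an upturned lip (see hook_seat).
- hook_seat (a point): Middle of the upper face of the hook's seat, 220 mm above the bench. The strip is 20 mm wide (y) and 5 mm thick; its free seat is 54 mm long (x -24 to +30 of the stand). The lip in front is 5 mm thick (x -29 to -24), its top at z 234.
- panel: Loose inspection panel, about 0.15 kg, standing upright on the bench; both faces alike, one half white, the other black. Origin at the centre of the underside, z up, plate normal along x (either face may be in front), width along y. Foot 40 (x) x 100 (y) x 6 mm; plate 6 mm thick, 100 mm wide, z 6 to 90; above it a loop handle and on its middle a grip tab (see the points).
- panel_bar (a point): Middle of the underside of the loop handle's cross bar, panel z 132; hung, it rests on the hook's seat. The bar is 8 x 76 x 8 mm (z 132 to 140) on two uprights 8 mm thick at y +-34: the opening is 60 mm wide and 42 mm high (z 90 to 132).
- panel_tab (a point): On the axis of the square grip tab, 20 x 20 mm, which rises from the bar's middle, panel z 140 to 184. This point, at z 165, is good to grip.
- rack: Fixed white tube rack, 70 (x) x 190 (y) x 60 mm, origin at the centre of the underside. Floor 6 mm thick, top plate at z 50 to 60 with three 33 mm holes at y -60, 0, +60. The tube and two dropper bottles stand on its floor, one in each hole, in any order.
- tube: Capped 50 ml tube standing upright in the rack, 30 g, 114 mm long: the tall thing in the rack. Origin at the centre of its flat bottom, z along its axis towards the cap. Body 29.4 mm in diameter from z 0 to 98, screw cap (fixed) 35 mm in diameter from z 98 to 114. It stands loosely; its bottom is 6 mm above the bench.
- tube_cap (a point): On the tube's axis in the middle of the cap, tube z 106; good to grip.
- tube_mid (a point): Middle of the tube, tube z 57.
- dropper_a: Dropper bottle in the rack, 26 mm in diameter, 70 mm high; leave alone. Origin at its underside.
- dropper_b: The other dropper bottle in the rack, 26 mm in diameter, 70 mm high; leave alone. Origin at its underside.
- bottle: Brown reagent bottle on the bench, 56 mm in diameter, 118 mm high; leave alone. Origin at its underside.
- timer: Small bench timer 62 x 66 x 20 mm; leave alone. Origin at its underside.
There are look-alikes about, which are no part of the job. Of the things that look like the tube, the middle-sized one is meant.

How it is judged (in metres and radians):
On the way, in this order (a step that is already met when the one before it is completed fails the run):
1. the panel hangs by its loop on the hook, let go (x of panel_bar in the frame of stand between -0.025 and 0.031 m and y of panel_bar in the frame of stand between -0.025 and 0.025 m and z of panel_bar in the frame of stand between 0.212 and 0.23 m and contact force between panel and stand above 0.3 N and contact force between panel and the fingers below 0.05 N and angle between the x axis of panel and the x axis of stand, either way round below 0.45 rad and angle between panel's own z axis and vertical below 0.3 rad), for 0.3 s.
2. the tube has been drawn up clear of the rack in the fingers (height (world z) of tube above 0.065 m and contact force between tube and the fingers above 1 N), for 0.2 s.
At the end, for the whole second after the job is handed in: Panel bar on the hook seat (25 mm sideways), facing front within 0.45 rad, not gripped. Tube held still by the fingers alone, axis 0.55 to 1.05 rad from vertical, cap up, its middle 35 to 150 mm in front of the seat middle, within 50 mm sideways, 90 to 200 mm above the bench. Other things unmoved (all of step 1 and angle between tube's own z axis and vertical between 0.55 and 1.05 rad and x of tube_mid in the frame of stand between -0.15 and -0.035 m and y of tube_mid in the frame of stand between -0.05 and 0.05 m and z of tube_mid in the frame of stand between 0.09 and 0.2 m and contact force between tube and the fingers above 1 N and linear speed of tube below 0.03 m/s and contact force between tube and panel below 0.05 N and contact force between tube and stand below 0.05 N and contact force between tube and rack below 0.05 N); the arm keeps its last pose, push and grip.
It fails at once if a dropper bottle moved by more than 20 mm (distance of dropper_a from where it was at the start of the episode above 0.02 m).
It fails at once if the other dropper bottle moved by more than 20 mm (distance of dropper_b from where it was at the start of the episode above 0.02 m).
It fails at once if the brown bottle moved by more than 30 mm (distance of bottle from where it was at the start of the episode above 0.03 m).
It fails at once if the timer moved by more than 30 mm (distance of timer from where it was at the start of the episode above 0.03 m).
It also fails if it takes over 53 s, if anything falls off the work surface, if the arm or the gripper's body presses on something with over 40 N, if the wrist force passes 120 N, or if a joint passes its speed limit or range.

## Robot

A 6-joint arm with a two-finger parallel gripper is mounted at the origin on the work surface; the furniture and walls round the work are solid. World frame = base frame: x ahead of the robot, y to its left, z up, the work surface at z = 0. Lengths are in m, angles in degrees, forces in N, time in s.
With the tool pointing down it reaches from about 0.3 to 0.75 m from the base axis. Payload 8.5 kg.
Tool frame: the origin (TCP) lies on the mounting face of the last link; the fingertips stand 166 mm ahead of it and the grasp point (between the pads) lies 147 mm ahead of it (bot.tcp_to_tips is the distance from the TCP to the fingertips, in m); y points along the fingers, z is the direction in which the jaws open and shut, and the axes are right-handed (so a half turn about y gives the same grasp; the last joint's range is limited). The gripper opens to 88 mm and grips with 3 to 60 N. Pads are 18 mm wide; open, the fingers measure 123 mm over their backs; the gripper's body (75 mm by 187 mm) begins 45 mm behind the grasp point.
Start: joints at [-12.336, 21.807, 74.336, -0, 83.858, -12.336], TCP at [0.55, 0, 0.405] pointing down, gripper open.
Joint ranges: [-178.18, 178.18], [-50.72, 133.34], [12.68, 142.11], [-81.47, 261.47], [9.98, 163.14], [-165.26, 165.26]. Speed limits (degrees/s): [136.94, 136.94, 180, 180, 180, 180].

## Interface

Orientations are given as a 3x3 rotation matrix whose columns are the frame's x, y, z axes.
In Python, from cell import bot, read_camera, calibration, finish_job, nets gives the robot as it stands. Calls block until the motion is done:
- bot.move_to(position, orientation): joint-space move of the TCP to a pose.
- bot.movel(position, ori=None, velocity=0.15): straight line of the TCP; ori=None keeps the orientation; velocity is the mean speed in m/s.
- bot.move_j(angles): joint-space move.
- bot.gripper_open() and bot.gripper_close(force=None): open the fingers fully, or close them until they stop; force is the grip in N (None keeps the last).
- bot.hold(seconds).
- bot.inverse_kinematics(position, orientation): joint angles nearest the present ones, or None.
- read_camera(name): name is "scene" or "side" or "wrist"; returns (picture, depth): 420x560x3 uint8, red, green, blue; 420x560 float32, m along the optical axis (not along the pixel's ray), 0 where there is no reading.
- calibration(name): a dict with "K" (3x3 intrinsics, pixels), "origin" and "attitude" of the camera in the world. Camera axes: x right, y down, z forward; pixel columns grow to the right and rows downward; lengths in m; the calibration is good to about 2 mm. A picture is of the moment at which its call begins: read the wrist's pose just before it. calibration takes no time and is no camera call; for the wrist camera it gives the pose at the moment of the call.
A pose or a line that the arm cannot do raises bot.PlanningError and nothing moves.
- finish_job(): hands the job in, once; it reports no verdict.
Trained networks look in the newest picture that a camera, given by its name, has taken for a name from the list of things; names that differ only in an ending like _2 or _b are one class to them, and where a whole thing is asked for, a point or a joint stands for the part that bears it (a point fixed in the world has none). Each returns a list of dicts, best first, with "p" (0 to 1); they miss things now and then, are a little off and sometimes report something else, mostly with a low value. They report only what shows in the picture. A call takes as long as a camera call. They do not tell look-alikes from the thing itself.
- nets.spot_in(camera, thing): "point" ([x, y, z] in m, in world coordinates, good to about 4 mm: the middle of the surface that is visible of it).
- nets.outline_of(camera, thing): "region" (420x560 bool, what is visible of it).
Readings, each from a call of its own:
- bot.read_time_s(): time.
- bot.read_qpos(): joint angles.
- bot.read_dq(): joint speeds.
- bot.read_tau(): joint torques, N m.
- bot.read_eef_pos(): TCP position.
- bot.read_eef_rot(): TCP orientation.
- bot.read_contact_force(): force on the tool from outside, world axes, zero at the start.
- bot.read_torque(): the same for the moment, N m.
- bot.read_finger_gap(): finger opening in m.
Only numpy, scipy, OpenCV 4.12 (cv2) and the standard library are available. Lean on these libraries where they do the work, as an engineer would, in place of code of your own. Each camera call takes 0.05 s, during which the arm holds its last target.

## Working session

There is one attempt and no reset: what is moved stays moved. The work goes in short steps, each a Python script; the robot and the scene stay as the last script left them, time stands still between calls to the robot, and variables do not carry over. Pictures are saved under pics/ and viewed, and the job is handed in when it is done.

```bash
ls; mkdir -p pics
python3 - <<'E'
from cell import bot, read_camera, calibration, nets
import cv2, numpy as np
for c in ["scene","side","wrist"]:
    p,d=read_camera(c); cv2.imwrite(f"pics/{c}0.png",p[:,:,::-1])
    k=calibration(c); print(c,np.round(k["K"],1).tolist(),np.round(k["origin"],3),np.round(k["attitude"],3).tolist())
    for t in ["stand","panel","panel_tab","rack","tube","tube_cap","dropper_a","bottle","timer"]:
        print(t,[(np.round(r["point"],3).tolist(),round(r["p"],2)) for r in nets.spot_in(c,t)][:5])
print(bot.read_time_s())
E
```

```text
pics
scene [[438.5, 0.0, 282.9], [0.0, 438.5, 207.2], [0.0, 0.0, 1.0]] [-0.103 -0.75   0.913] [[0.823, -0.345, 0.452], [-0.569, -0.505, 0.65], [0.004, -0.791, -0.611]]
stand [([0.491, -0.14, 0.01], 0.77)]
panel [([0.48, 0.049, 0.061], 0.85), ([0.46, 0.24, 0.053], 0.29)]
panel_tab [([0.478, 0.049, 0.062], 0.62)]
rack [([0.46, 0.239, 0.055], 0.96)]
tube [([0.346, 0.197, 0.086], 0.94), ([0.46, 0.262, 0.099], 0.75)]
tube_cap [([0.463, 0.267, 0.092], 0.78), ([0.345, 0.195, 0.093], 0.76), ([0.355, 0.286, 0.044], 0.58)]
dropper_a [([0.476, 0.213, 0.06], 0.64), ([0.462, 0.324, 0.059], 0.45)]
bottle [([0.397, -0.37, 0.078], 0.59), ([0.491, -0.14, 0.01], 0.58)]
timer [([0.505, 0.454, 0.018], 0.44)]
side [[439.3, 0.0, 279.2], [0.0, 439.3, 207.5], [0.0, 0.0, 1.0]] [-0.228  0.938  0.869] [[-0.795, -0.329, 0.51], [-0.607, 0.425, -0.671], [0.004, -0.843, -0.538]]
stand [([0.501, -0.132, 0.014], 0.89), ([0.461, 0.279, 0.098], 0.46)]
panel [([0.473, 0.064, 0.071], 0.93)]
panel_tab [([0.473, 0.067, 0.076], 0.74), ([0.462, 0.278, 0.099], 0.45)]
rack [([0.455, 0.301, 0.06], 0.92)]
tube [([0.343, 0.228, 0.09], 0.78), ([0.46, 0.28, 0.1], 0.64), ([0.357, 0.296, 0.059], 0.55), ([0.473, 0.066, 0.073], 0.32)]
tube_cap [([0.354, 0.298, 0.055], 0.75), ([0.343, 0.226, 0.092], 0.65), ([0.462, 0.28, 0.097], 0.63)]
dropper_a [([0.461, 0.337, 0.066], 0.53)]
bottle []
timer [([0.502, 0.46, 0.014], 0.92), ([0.475, 0.067, 0.067], 0.44)]
wrist [[350.8, 0.0, 275.4], [0.0, 350.8, 213.0], [0.0, 0.0, 1.0]] [0.551 0.075 0.386] [[1.0, 0.001, 0.0], [0.001, -0.957, -0.289], [-0.0, 0.289, -0.957]]
stand [([0.494, -0.125, 0.01], 0.6)]
panel [([0.483, 0.062, 0.091], 0.71)]
panel_tab [([0.486, 0.063, 0.089], 0.65)]
rack [([0.484, 0.064, 0.087], 0.17)]
tube [([0.483, 0.068, 0.084], 0.46)]
tube_cap []
dropper_a []
bottle []
timer []
1.5
```

View pics/scene0.png

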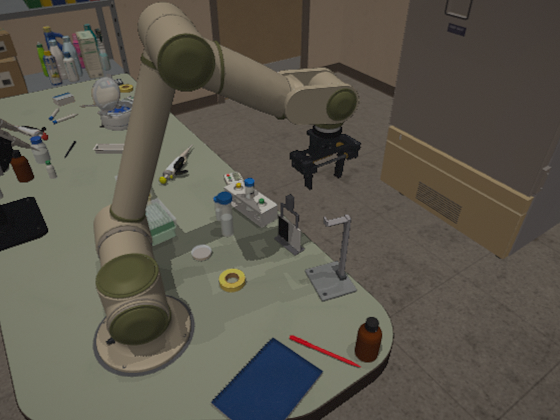

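View pics/side0.png

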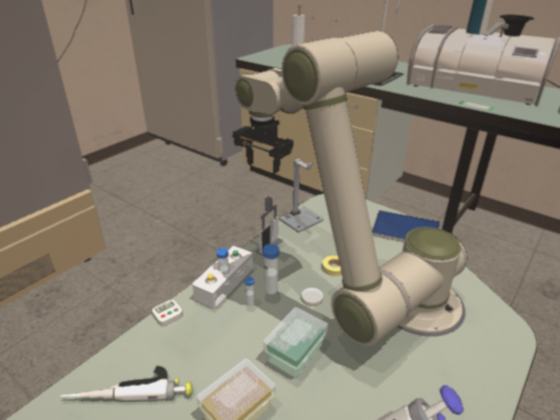

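View pics/wrist0.png

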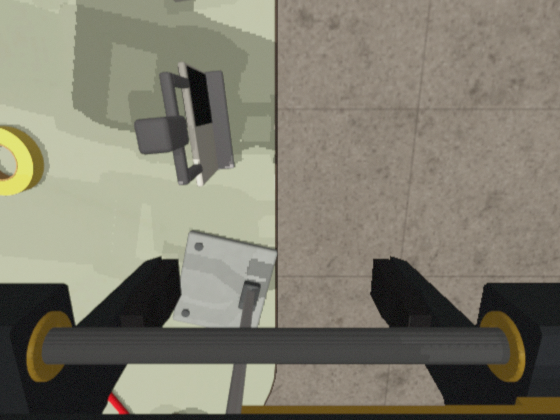

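The scene view shows three tube-like things: a tall tube standing on the bench at (224,212), the tube in the rack at (250,187), and a small tube visible in the side view at (250,290). The one in the rack is middle-sized and in the rack, so it fits. The panel is at (288,225) and the stand at (335,270). Next I'll fit poses from depth.

```bash
cat > h.py <<'E'
from cell import bot, read_camera, calibration, finish_job, nets
import cv2, numpy as np
def cloud(c):
    k=calibration(c); p,d=read_camera(c)
    K=np.array(k["K"]);v,u=np.mgrid[0:d.shape[0],0:d.shape[1]]
    P=np.stack([(u-K[0,2])*d/K[0,0],(v-K[1,2])*d/K[1,1],d],-1)@np.array(k["attitude"]).T+np.array(k["origin"])
    P[d==0]=np.nan
    return p,P
E
python3 - <<'E'
from h import *
allP={}
for c in ["scene","side","wrist"]:
    p,P=cloud(c); np.save(f"P_{c}.npy",P); np.save(f"I_{c}.npy",p)
def st(n,A):
    if len(A)<3: print(n,len(A));return
    xy=A[:,:2].astype(np.float32); r=cv2.minAreaRect(xy)
    print(n,len(A),"mean",np.round(A.mean(0),4),"rect",np.round(r[0],4),np.round(r[1],4),round(r[2],1),"z",np.round([A[:,2].min(),A[:,2].max()],4))
for c in ["scene","side","wrist"]:
    P=np.load(f"P_{c}.npy").reshape(-1,3); P=P[~np.isnan(P[:,0])]
    b=lambda x0,x1,y0,y1,z0,z1:P[(P[:,0]>x0)&(P[:,0]<x1)&(P[:,1]>y0)&(P[:,1]<y1)&(P[:,2]>z0)&(P[:,2]<z1)]
    print(c)
    st("tab",b(.40,.56,0,.12,.145,.2)); st("bar",b(.40,.56,-.02,.13,.128,.144)); st("foot",b(.40,.56,-.02,.13,.004,.008));st("plate",b(.40,.56,-.02,.13,.02,.088))
    st("base",b(.40,.6,-.23,-.05,.007,.014)); st("post",b(.40,.62,-.25,-.05,.05,.2)); st("hook",b(.40,.62,-.25,-.05,.205,.25)); 
    st("racktop",b(.38,.56,.12,.40,.057,.063)); st("tubecap",b(.40,.56,.18,.40,.09,.14)); st("tallcap",b(.30,.39,.15,.25,.1,.2)); st("small",b(.30,.39,.25,.34,.02,.2));st("tuberackbody",b(.40,.56,.12,.4,.072,.1))
E
python3 - <<'E'
import cv2
a=cv2.imread('pics/scene0.png')[150:310,170:370];b=cv2.imread('pics/side0.png')[170:320,180:340]
cv2.imwrite('pics/c1.png',cv2.resize(a,None,fx=3.7,fy=3.7,interpolation=2));cv2.imwrite('pics/c2.png',cv2.resize(b,None,fx=4,fy=4,interpolation=2))
E
```

```text
scene
tab 125 mean [0.4762 0.0534 0.1678] rect [0.478  0.0553] [0.0217 0.0217] 88.3 z [0.145  0.1863]
bar 69 mean [0.4777 0.0518 0.137 ] rect [0.4761 0.0577] [0.0124 0.0778] 7.7 z [0.1281 0.1431]
foot 134 mean [0.4713 0.0503 0.0061] rect [0.474  0.0485] [0.1337 0.125 ] 1.4 z [0.004 0.008]
plate 396 mean [0.4767 0.0533 0.0553] rect [0.4779 0.0566] [0.0113 0.099 ] 5.7 z [0.0202 0.0879]
base 1042 mean [ 0.4793 -0.1356  0.01  ] rect [ 0.4849 -0.1323] [0.1239 0.1053] 75.8 z [0.007  0.0139]
post 280 mean [ 0.5136 -0.1432  0.1284] rect [ 0.5158 -0.1411] [0.0229 0.0124] 76.5 z [0.0505 0.1995]
hook 205 mean [ 0.4878 -0.1351  0.2206] rect [ 0.4878 -0.1331] [0.0233 0.0702] 77.3 z [0.2052 0.2356]
racktop 527 mean [0.4683 0.2599 0.0599] rect [0.4709 0.2697] [0.0739 0.2004] 7.6 z [0.057  0.0629]
tubecap 113 mean [0.4684 0.2656 0.111 ] rect [0.4712 0.2708] [0.035  0.0294] 59.2 z [0.09   0.1234]
tallcap 263 mean [0.3458 0.2018 0.133 ] rect [0.3492 0.2094] [0.0427 0.0437] 16.0 z [0.1003 0.1513]
small 76 mean [0.3546 0.2845 0.0582] rect [0.3553 0.2872] [0.0229 0.0127] 88.0 z [0.0215 0.0881]
tuberackbo
[... 1236 characters left out ...]
 0.2735] [0.0256 0.1352] 4.2 z [0.072  0.0996]
wrist
tab 1747 mean [0.4847 0.0606 0.1784] rect [0.4819 0.06  ] [0.0199 0.0201] 4.8 z [0.145  0.1868]
bar 1118 mean [0.4821 0.0628 0.1396] rect [0.4842 0.0603] [0.0141 0.076 ] 5.3 z [0.128 0.144]
foot 1565 mean [0.4926 0.0628 0.0065] rect [0.4924 0.0613] [0.0182 0.0999] 5.6 z [0.004 0.008]
plate 1740 mean [0.4843 0.0633 0.0586] rect [0.4813 0.0602] [0.0084 0.0984] 5.2 z [0.0201 0.088 ]
base 6892 mean [ 0.4858 -0.1211  0.0105] rect [ 0.4884 -0.129 ] [0.1204 0.1049] 76.2 z [0.0071 0.014 ]
post 960 mean [ 0.5212 -0.1289  0.1439] rect [ 0.5172 -0.1337] [0.0203 0.0096] 42.7 z [0.0501 0.1931]
hook 0
racktop 0
tubecap 0
tallcap 0
small 0
tuberackbody 0
```

View pics/c1.png

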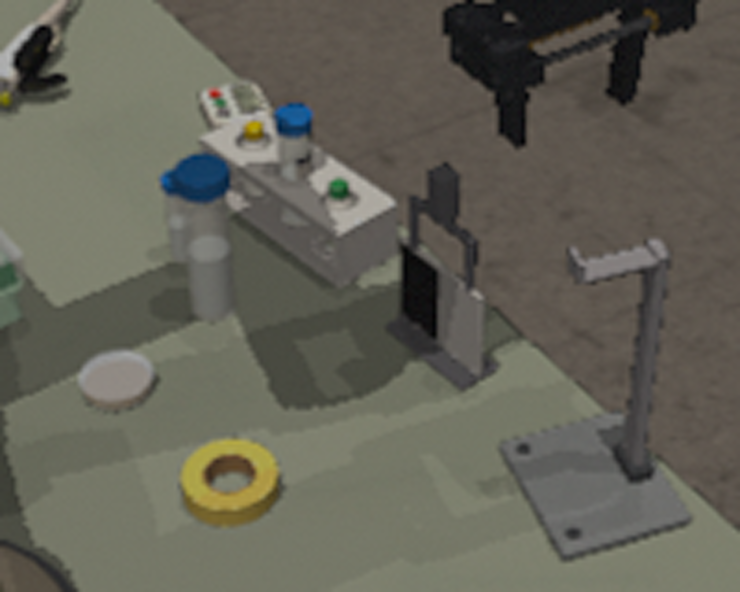

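View pics/c2.png

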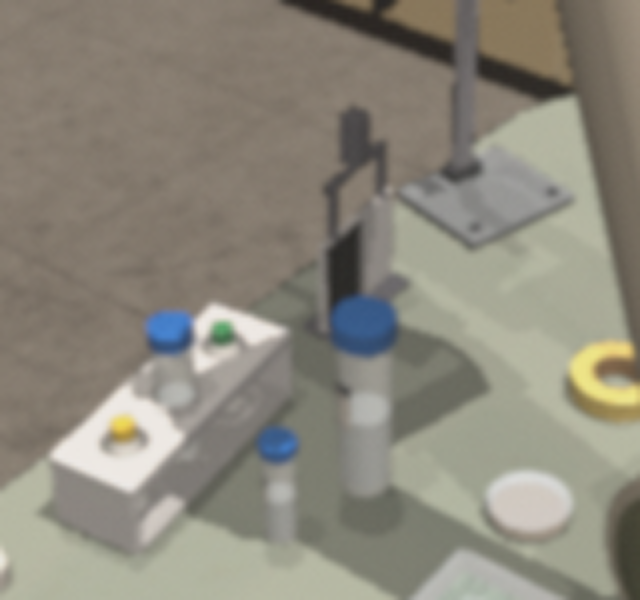

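Confirmed by the crops: the tube in the rack's middle hole, between the yellow and green dropper tops, is middle-sized (the tall tube and the small tube stand on the bench). Measured:
- **Panel:** (0.480, 0.059), yaw about 5°.
- **Stand:** origin about (0.484, -0.130), yaw about -14°.
- **Tube:** about (0.471, 0.273), cap top at z 0.12 as expected.

Next, a feasibility check.

```bash
cat >> h.py <<'E'
rad=np.deg2rad
def Rdown(a,tilt_dir=None,tilt=0):
    """jaws along world yaw a (deg); tool y down, then tilted so tool y leans towards tilt_dir yaw by tilt deg"""
    y=np.array([0,0,-1.]); z=np.array([np.cos(rad(a)),np.sin(rad(a)),0]); R=np.stack([np.cross(y,z),y,z],1)
    if tilt:
        d=np.array([np.cos(rad(tilt_dir)),np.sin(rad(tilt_dir)),0]); ax=np.cross(y,d)
        R=cv2.Rodrigues(ax*rad(tilt))[0]@R
    return R
SO=np.array([0.484,-0.130,0]); SY=-14.0
def S(x,y,z): 
    c,s=np.cos(rad(SY)),np.sin(rad(SY)); return SO+[c*x-s*y,s*x+c*y,z]
def tcp(p,R,ahead=0.147): return np.asarray(p,float)-R[:,1]*ahead
E
python3 - <<'E'
from h import *
print(np.round(bot.read_eef_rot(),3).tolist())
ik=lambda p,R:(lambda q: None if q is None else np.round(q,0).tolist())(bot.inverse_kinematics(p,R))
for o in (0,90,180,270):
    print(o,"pick",ik(tcp([.4805,.059,.165],Rdown(5.3+o)),Rdown(5.3+o)),"hang",ik(tcp(S(0,0,.253),Rdown(SY+o)),Rdown(SY+o)),ik(tcp(S(-.1,0,.278),Rdown(SY+o)),Rdown(SY+o)))
for name,td in (("fwd",0),("left",90),("right",-90)):
  for o in (0,90,180,270):
   for t in (42,):
    R=Rdown(SY+o,SY+td,t); p=tcp(S(-.105,0,.14),R,.147+.049); R0=Rdown(SY+o)
    print(name,o,np.round(p,3),ik(p,R),"rackpick",ik(tcp([.471,.273,.112],R0),R0))
E
```

```text
[[-0.0, -0.0, 1.0], [-1.0, -0.0, -0.0], [0.0, -1.0, -0.0]]
0 pick [-7.0, 21.0, 93.0, -0.0, 66.0, -12.0] hang [-29.0, 17.0, 82.0, -0.0, 81.0, -15.0] [-32.0, 6.0, 93.0, -0.0, 81.0, -18.0]
90 pick [-7.0, 21.0, 93.0, -0.0, 66.0, -102.0] hang [-29.0, 17.0, 82.0, -0.0, 81.0, -105.0] [-32.0, 6.0, 93.0, -0.0, 81.0, -108.0]
180 pick None hang None [-32.0, 6.0, 93.0, -0.0, 81.0, 162.0]
270 pick [-7.0, 21.0, 93.0, -0.0, 66.0, 78.0] hang [-29.0, 17.0, 82.0, -0.0, 81.0, 75.0] [-32.0, 6.0, 93.0, -0.0, 81.0, 72.0]
fwd 0 [ 0.255 -0.073  0.286] [-51.0, -1.0, 135.0, 69.0, 25.0, -96.0] rackpick [18.0, 30.0, 88.0, -0.0, 63.0, 32.0]
fwd 90 [ 0.255 -0.073  0.286] None rackpick [18.0, 30.0, 88.0, -0.0, 63.0, -58.0]
fwd 180 [ 0.255 -0.073  0.286] [-51.0, -1.0, 135.0, 69.0, 25.0, 84.0] rackpick [18.0, 30.0, 88.0, -0.0, 63.0, -148.0]
fwd 270 [ 0.255 -0.073  0.286] [-51.0, -1.0, 135.0, 69.0, 25.0, -6.0] rackpick [18.0, 30.0, 88.0, -0.0, 63.0, 122.0]
left 0 [ 0.35  -0.232  0.286] [-56.0, 21.0, 103.0, 30.0, 87.0, -52.0] rackpick [18.0, 30.0, 88.0, -0.0, 63.0, 32.0]
left 90 [ 0.35  -0.232  0.286] [-56.0, 21.0, 103.0, 30.0, 87.0, -142.0] rackpick [18.0, 30.0, 88.0, -0.0, 63.0, -58.0]
left 180 [ 0.35  -0.232  0.286] [-56.0, 21.0, 103.0, 30.0, 87.0, 128.0] rackpick [18.0, 30.0, 88.0, -0.0, 63.0, -148.0]
left 270 [ 0.35  -0.232  0.286] [-56.0, 21.0, 103.0, 30.0, 87.0, 38.0] rackpick [18.0, 30.0, 88.0, -0.0, 63.0, 122.0]
right 0 [0.414 0.023 0.286] [-5.0, 21.0, 104.0, -45.0, 70.0, 30.0] rackpick [18.0, 30.0, 88.0, -0.0, 63.0, 32.0]
right 90 [0.414 0.023 0.286] [-5.0, 21.0, 104.0, -45.0, 70.0, -60.0] rackpick [18.0, 30.0, 88.0, -0.0, 63.0, -58.0]
right 180 [0.414 0.023 0.286] [-5.0, 21.0, 104.0, -45.0, 70.0, -150.0] rackpick [18.0, 30.0, 88.0, -0.0, 63.0, -148.0]
right 270 [0.414 0.023 0.286] [-5.0, 21.0, 104.0, -45.0, 70.0, 120.0] rackpick [18.0, 30.0, 88.0, -0.0, 63.0, 122.0]
```

```bash
python3 - <<'E'
from h import *
R=Rdown(5.3+90); g=np.array([.4805,.0592,.165])
bot.move_to(tcp(g+[0,0,.07],R),R)
bot.movel(tcp(g,R))
bot.gripper_close(40)
print("gap",bot.read_finger_gap())
bot.movel(tcp(g+[0,0,.115],R),velocity=.15)
print("gap",bot.read_finger_gap(),bot.read_contact_force(),bot.read_time_s())
for c in ["scene","side"]:
    p,P=cloud(c); cv2.imwrite(f"pics/{c}1.png",p[:,:,::-1]); np.save(f"P_{c}1.npy",P)
E
python3 - <<'E'
import cv2,numpy as np
a=cv2.imread('pics/scene1.png')[100:310,170:430];b=cv2.imread('pics/side1.png')[100:310,160:420]
cv2.imwrite('pics/c3.png',cv2.resize(np.hstack([a,b]),None,fx=1.5,fy=1.5,interpolation=2))
E
```

```text
gap 0.01982333402534879
gap 0.01973689518921407 [-0.36830631 -0.48034743 -2.05356929] 5.6167
```

View pics/c3.png

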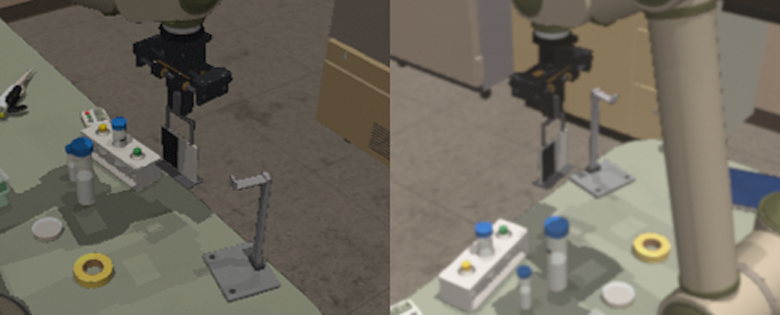

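The panel (scene crop (178,160)) is held upright and clear of the bench, with a 19.8 mm gap that matches the tab. I'll carry it to the front of the hook.

```bash
python3 - <<'E'
from h import *
R=Rdown(SY+90)
bot.movel(tcp(S(-.11,0.0,.280),R),R,velocity=.15)
print(bot.read_time_s(),bot.read_finger_gap())
for c in ["scene","side","wrist"]:
    p,P=cloud(c); cv2.imwrite(f"pics/{c}2.png",p[:,:,::-1]); np.save(f"P_{c}2.npy",P)
def st(n,A):
    if len(A)<3: print(n,len(A));return
    r=cv2.minAreaRect(A[:,:2].astype(np.float32))
    print(n,len(A),"mean",np.round(A.mean(0),4),"rect",np.round(r[0],4),np.round(r[1],4),round(r[2],1),"z",np.round([A[:,2].min(),A[:,2].max()],4))
for c in ["scene","side","wrist"]:
    P=np.load(f"P_{c}2.npy").reshape(-1,3); P=P[~np.isnan(P[:,0])]
    c_,s_=np.cos(rad(SY)),np.sin(rad(SY)); d=P-SO; Q=np.stack([c_*d[:,0]+s_*d[:,1],-s_*d[:,0]+c_*d[:,1],P[:,2]],1)
    b=lambda x0,x1,y0,y1,z0,z1:Q[(Q[:,0]>x0)&(Q[:,0]<x1)&(Q[:,1]>y0)&(Q[:,1]<y1)&(Q[:,2]>z0)&(Q[:,2]<z1)]
    print(c); st("bar",b(-.15,-.06,-.07,.07,.24,.256)); st("plate",b(-.15,-.06,-.07,.07,.125,.2)); st("foot",b(-.16,-.06,-.07,.07,.10,.122)); st("hook",b(-.04,.05,-.05,.05,.205,.25)); st("lip",b(-.04,-.022,-.05,.05,.2,.25)); st("base",b(-.07,.07,-.08,.08,.007,.014))
E
python3 - <<'E'
import cv2,numpy as np
a=cv2.imread('pics/scene2.png')[100:310,170:430];b=cv2.imread('pics/side2.png')[100:310,200:460]
cv2.imwrite('pics/c4.png',cv2.resize(np.hstack([a,b]),None,fx=1.5,fy=1.5,interpolation=2))
E
```

```text
7.15 0.019578171708818887
scene
bar 48 mean [-0.1122 -0.0231  0.2499] rect [-0.1116 -0.0042] [0.0078 0.0716] 0.1 z [0.2401 0.2559]
plate 378 mean [-0.1139 -0.0083  0.1635] rect [-0.1142 -0.004 ] [0.007 0.1  ] 3.0 z [0.125  0.1997]
foot 208 mean [-0.1186 -0.0113  0.1201] rect [-0.1117 -0.002 ] [0.0395 0.1002] 0.6 z [0.1155 0.122 ]
hook 205 mean [ 0.0047 -0.0041  0.2208] rect [ 0.0046 -0.0022] [0.0689 0.0222] 0.1 z [0.2055 0.2351]
lip 39 mean [-0.0277 -0.0034  0.2268] rect [-0.0259 -0.0025] [0.0204 0.0071] 88.1 z [0.2143 0.2351]
base 1032 mean [-0.0026 -0.0069  0.01  ] rect [ 0.0013 -0.0023] [0.1233 0.1054] 89.9 z [0.007 0.014]
side
bar 40 mean [-0.112   0.0203  0.2501] rect [-0.1124  0.0119] [0.0511 0.0093] 83.9 z [0.2412 0.2555]
plate 353 mean [-0.1126  0.017   0.1627] rect [-0.1137  0.0139] [0.0743 0.012 ] 88.0 z [0.125  0.1998]
foot 101 mean [-0.1177  0.0235  0.1194] rect [-0.1115  0.0146] [0.0724 0.0402] 88.4 z [0.1146 0.122 ]
hook 99 mean [0.0026 0.0022 0.2203] rect [0.0055 0.0012] [0.0719 0.0248] 1.3 z [0.2091 0.2341]
lip 30 mean [-0.0266  0.0006  0.2244] rect [-0.0263  0.0003] [0.0243 0.0078] 87.2 z [0.2141 0.2341]
base 473 mean [-0.0029  0.0036  0.0095] rect [0.0031 0.0013] [0.1086 0.1219] 0.9 z [0.007  0.0139]
wrist
bar 918 mean [-0.112   0.0013  0.2518] rect [-0.1102  0.0015] [0.0084 0.0756] 0.4 z [0.24  0.256]
plate 3979 mean [-0.1132  0.0007  0.1682] rect [-0.1131  0.0013] [0.0022 0.099 ] 0.2 z [0.125 0.2  ]
foot 1934 mean [-0.1219  0.0018  0.121 ] rect [-0.1213  0.0013] [0.0181 0.1   ] 0.1 z [0.1165 0.122 ]
hook 1267 mean [-0.0156  0.0009  0.2256] rect [-0.0114  0.0008] [0.02   0.0362] 89.7 z [0.2189 0.2364]
lip 671 mean [-0.0273  0.0009  0.2301] rect [-0.0262  0.0009] [0.02   0.0067] 89.2 z [0.2195 0.2364]
base 1731 mean [-0.0216  0.001   0.0106] rect [-0.0204  0.0011] [0.0266 0.1199] 0.1 z [0.0075 0.014 ]
```

View pics/c4.png

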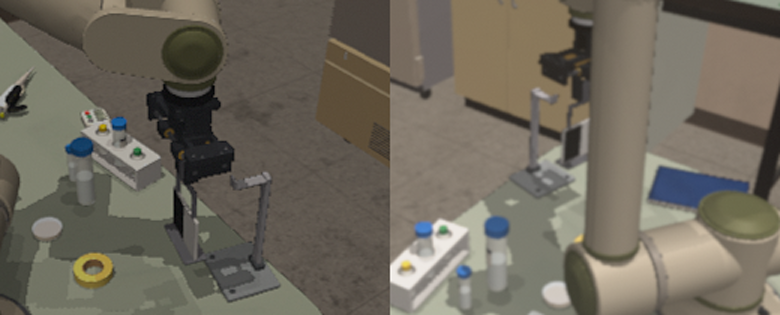

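View pics/wrist2.png

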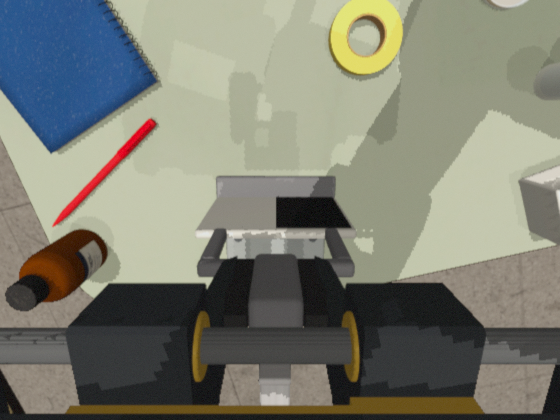

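In the wrist view the panel (270,210) is square to the hook strip (275,385). Both sit at stand y about 1 mm and the yaw matches within 0.5°. I'll thread it on now.

Run:
```python
from h import *
R=Rdown(SY+90)
f=lambda n:print(n,np.round(bot.read_contact_force(),2),round(bot.read_time_s(),2))
f("pre")
bot.movel(tcp(S(0.002,0.0,.280),R),R,velocity=.08); f("threaded")
bot.movel(tcp(S(0.002,0.0,.258),R),R,velocity=.05); f("down5")
for z in (.256,.254,.2525,.251):
    bot.movel(tcp(S(0.002,0.0,z),R),R,velocity=.03); f(z)
    if bot.read_contact_force()[2]>1: break
for c in ["scene","wrist"]:
    p,P=cloud(c); cv2.imwrite(f"pics/{c}3.png",p[:,:,::-1])
a=cv2.imread('pics/scene3.png')[100:310,230:430]
cv2.imwrite('pics/c5.png',cv2.resize(a,None,fx=2.8,fy=2.8,interpolation=2))
```

```text
pre [-0.28 -0.27 -1.65] 7.3
threaded [-0.19  1.19 -2.63] 8.85
down5 [ 0.77 -0.35 -1.33] 9.44
0.256 [-1.3  -1.27 -1.47] 9.69
0.254 [-0.31 -0.64 -1.32] 9.94
0.2525 [-0.3   0.33  2.49] 10.19
```

View pics/c5.png

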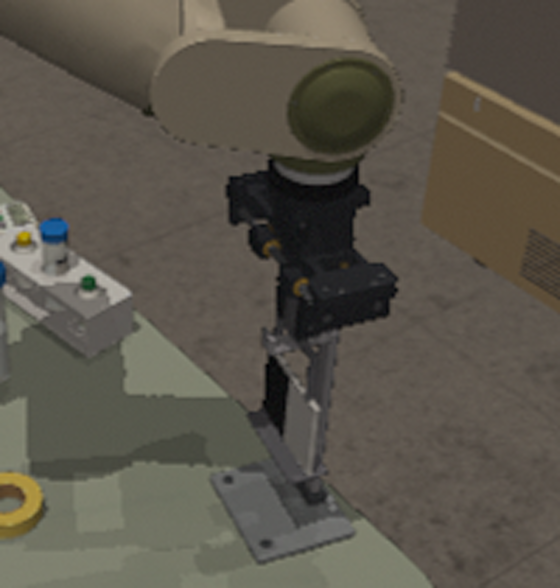

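Contact at the expected height (force went from -1.4 to +2.5 N, seat height within 0.5 mm). The crop shows the panel in front of the post with the strip through the loop. I'll let go, retreat upward and look.

Run:
```python
from h import *
R=Rdown(SY+90)
bot.gripper_open()
bot.movel(tcp(S(0.002,0.0,.3525),R),R,velocity=.12)
bot.hold(.2)
print(bot.read_time_s(),bot.read_contact_force())
def st(n,A):
    if len(A)<3: print(n,len(A));return
    r=cv2.minAreaRect(A[:,:2].astype(np.float32))
    print(n,len(A),"rect",np.round(r[0],4),np.round(r[1],4),round(r[2],1),"z",np.round([A[:,2].min(),A[:,2].max()],4))
for c in ["scene","side","wrist"]:
    p,P=cloud(c); cv2.imwrite(f"pics/{c}4.png",p[:,:,::-1]); P=P.reshape(-1,3);P=P[~np.isnan(P[:,0])]
    c_,s_=np.cos(rad(SY)),np.sin(rad(SY)); d=P-SO; Q=np.stack([c_*d[:,0]+s_*d[:,1],-s_*d[:,0]+c_*d[:,1],P[:,2]],1)
    b=lambda x0,x1,y0,y1,z0,z1:Q[(Q[:,0]>x0)&(Q[:,0]<x1)&(Q[:,1]>y0)&(Q[:,1]<y1)&(Q[:,2]>z0)&(Q[:,2]<z1)]
    print(c); st("tab",b(-.05,.05,-.05,.05,.245,.285)); st("plate",b(-.05,.027,-.07,.07,.1,.17)); st("foot",b(-.05,.027,-.07,.07,.08,.097))
a=cv2.imread('pics/scene4.png')[100:310,230:430]
cv2.imwrite('pics/c6.png',cv2.resize(a,None,fx=2.8,fy=2.8,interpolation=2))
```

```text
12.5667 [0.72154943 0.70467769 0.04168219]
scene
tab 121 rect [ 0.0008 -0.0017] [0.0226 0.0205] 88.4 z [0.2451 0.2744]
plate 409 rect [-0.0019 -0.0023] [0.0084 0.0996] 3.3 z [0.1001 0.1698]
foot 237 rect [-0.0005 -0.0013] [0.1027 0.0424] 89.5 z [0.0867 0.0969]
side
tab 69 rect [-0.0005 -0.001 ] [0.0252 0.0234] 84.9 z [0.2457 0.2737]
plate 413 rect [0.0001 0.0007] [0.1036 0.0116] 89.4 z [0.1001 0.17  ]
foot 131 rect [0.0006 0.0001] [0.1039 0.0411] 87.3 z [0.0851 0.0966]
wrist
tab 1216 rect [0.0017 0.0009] [0.0196 0.02  ] 0.6 z [0.2451 0.2745]
plate 1022 rect [-0.0009  0.0009] [0.0021 0.0991] 0.0 z [0.1001 0.17  ]
foot 1273 rect [-0.009   0.0011] [0.0179 0.0991] 0.1 z [0.0898 0.097 ]
```

View pics/c6.png

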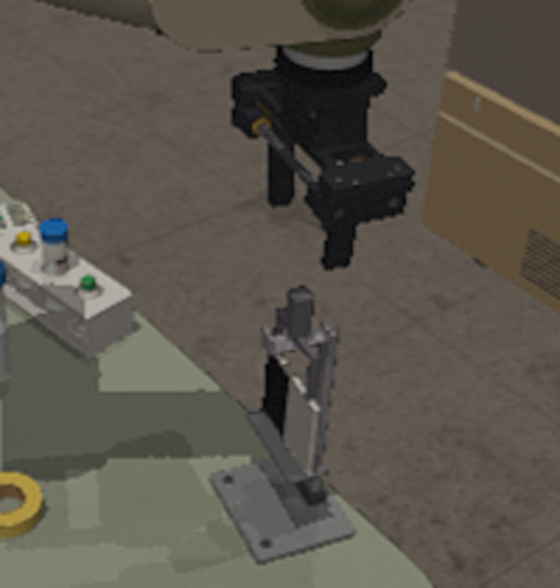

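The panel hangs square, let go: bar at stand (0.001, 0.001), yaw under 1°. The plate is vertical, in crop at (290,400). Now to above the tube for a wrist look.

Run:
```python
from h import *
R=Rdown(SY+90)
g=np.array([.471,.273,.112])
bot.movel(tcp([.471,.273,.27],R),R,velocity=.25)
p,P=cloud("wrist"); cv2.imwrite("pics/wrist5.png",p[:,:,::-1])
P=P.reshape(-1,3);P=P[~np.isnan(P[:,0])]
for n,z0,z1 in (("captop",.1165,.1235),("cap",.106,.124)):
    A=P[(P[:,2]>z0)&(P[:,2]<z1)&(abs(P[:,0]-.471)<.05)&(abs(P[:,1]-.273)<.05)]
    r=cv2.minEnclosingCircle(A[:,:2].astype(np.float32)); print(n,len(A),np.round(A.mean(0),4),np.round(r[0],4),round(r[1],4))
A=P[(P[:,2]>.065)&(P[:,2]<.1)&(abs(P[:,0]-.471)<.08)&(abs(P[:,1]-.273)<.11)]
print(A[:,2].max(),bot.read_time_s())
```

```text
captop 1316 [0.4724 0.2746 0.12  ] [0.4732 0.2744] 0.0176
cap 1404 [0.4716 0.2748 0.1195] [0.4732 0.2743] 0.0177
0.09342752694844941 14.5667
```

View pics/wrist5.png

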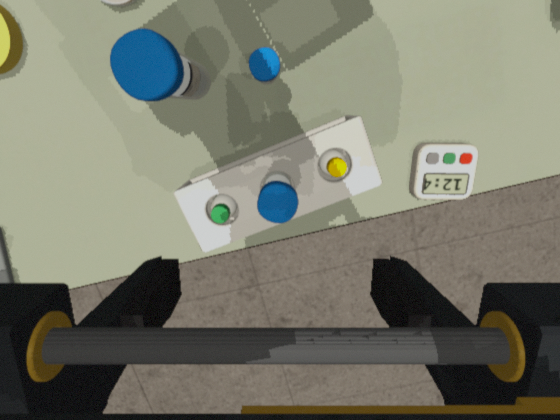

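The wrist view shows the tube's cap at (277,202) between green (221,210) and yellow (337,165). The cap fits a circle of radius 17.6 mm (expected 17.5) at (0.4732, 0.2744), top at z 0.120. Grasping.

Run:
```python
from h import *
R=Rdown(SY+90)
g=np.array([.4732,.2744,.112])
bot.movel(tcp(g+[0,0,.05],R),R,velocity=.15)
bot.movel(tcp(g,R),velocity=.1)
bot.gripper_close(20); print("gap",bot.read_finger_gap())
bot.movel(tcp(g+[0,0,.17],R),velocity=.12)
print("gap",bot.read_finger_gap(),bot.read_time_s())
Rt=Rdown(SY+90,SY-90,43)
print(Rt[:,1])
a=bot.inverse_kinematics(tcp(S(-.13,.06,.23),Rt,.196),Rt); print(np.round(bot.read_qpos()),np.round(a))
for c in ["scene","wrist"]:
    p,P=cloud(c); cv2.imwrite(f"pics/{c}6.png",p[:,:,::-1])
a=cv2.imread('pics/scene6.png')[60:300,180:400]
cv2.imwrite('pics/c7.png',cv2.resize(a,None,fx=2.4,fy=2.4,interpolation=2))
```

```text
gap 0.03399298732841048
gap 0.03379340577596607 18.5167
[-0.16499034 -0.66174009 -0.7313537 ]
[ 18.  21.  72.  -0.  87. -58.] [  4.  14.  96. -41.  87. -64.]
```

View pics/c7.png

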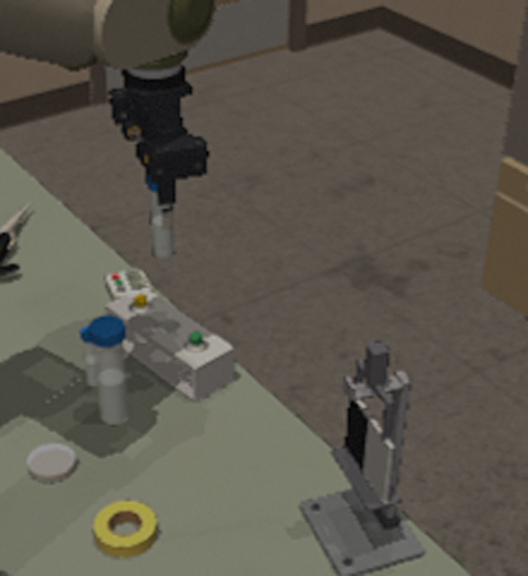

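The tube (crop (162,230)) is held and clear of the rack; the droppers haven't moved. Now I'll tip it and carry it to the front of the panel.

Run:
```python
from h import *
Rt=Rdown(SY+90,SY-90,43)
bot.movel(tcp(S(-.14,.07,.23),Rt,.196),Rt,velocity=.12)
print(bot.read_time_s(),bot.read_finger_gap())
bot.movel(tcp(S(-.09,0,.140),Rt,.196),Rt,velocity=.08)
bot.hold(.5)
print(bot.read_time_s(),bot.read_finger_gap(),bot.read_contact_force())
cc=[]
for c in ["scene","side","wrist"]:
    p,P=cloud(c); cv2.imwrite(f"pics/{c}7.png",p[:,:,::-1]); np.save(f"P_{c}7.npy",P)
    P=P.reshape(-1,3);P=P[~np.isnan(P[:,0])]
    c_,s_=np.cos(rad(SY)),np.sin(rad(SY)); d=P-SO; Q=np.stack([c_*d[:,0]+s_*d[:,1],-s_*d[:,0]+c_*d[:,1],P[:,2]],1)
    A=Q[(abs(Q[:,0]+.09)<.035)&(abs(Q[:,1])<.06)&(Q[:,2]>.06)&(Q[:,2]<.165)]
    if len(A)>20:
        m=A.mean(0); v=np.linalg.svd(A-m,full_matrices=False)[2][0]; v*=np.sign(v[2]); print(c,len(A),"mean",np.round(m,3),"min",np.round(A.min(0),3),"max",np.round(A.max(0),3),"axis",np.round(v,2),"tilt",np.round(np.arccos(v[2]),2))
    T=Q[(abs(Q[:,0])<.03)&(abs(Q[:,1])<.05)&(Q[:,2]>.245)&(Q[:,2]<.285)]; print("tab",len(T),np.round(T.mean(0),3) if len(T) else "",T[:,2].max() if len(T) else "")
a=cv2.imread('pics/scene7.png')[80:320,180:420];b=cv2.imread('pics/side7.png')[80:320,160:400]
cv2.imwrite('pics/c8.png',cv2.resize(np.hstack([a,b]),None,fx=1.66,fy=1.66,interpolation=2))
```

```text
20.4083 0.0338371864196978
22.6167 0.03399892934225196 [ 0.49294924 -0.00547313  0.80820972]
scene 384 mean [-0.095 -0.018  0.136] min [-0.106 -0.051  0.1  ] max [-0.076  0.057  0.165] axis [-0.03  0.77  0.64] tilt 0.88
tab 123 [-0.001 -0.006  0.262] 0.27376857966020907
side 151 mean [-0.1    0.006  0.138] min [-0.108 -0.032  0.09 ] max [-0.089  0.06   0.165] axis [-0.    0.78  0.62] tilt 0.9
tab 0  
wrist 3347 mean [-0.101  0.014  0.144] min [-0.105 -0.048  0.091] max [-0.081  0.06   0.165] axis [0.02 0.87 0.5 ] tilt 1.05
tab 0
```

View pics/c8.png

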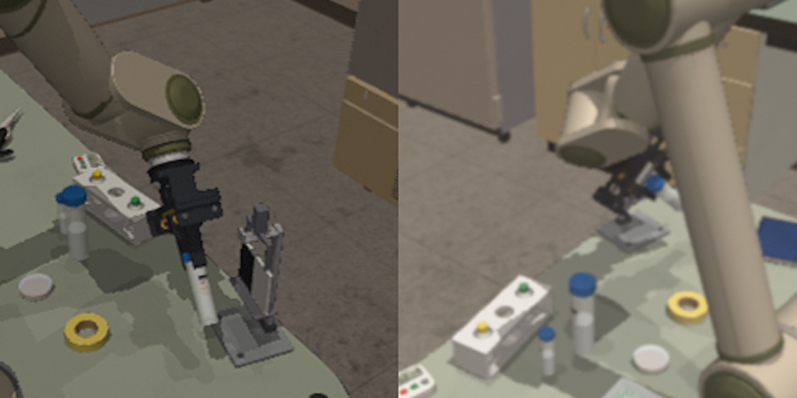

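View pics/wrist7.png

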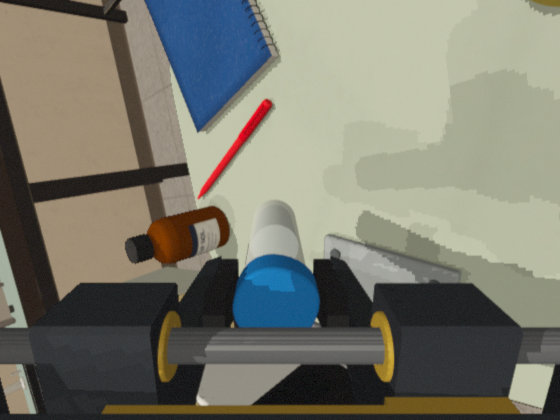

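The tube's axis fits include finger points; I'll recheck using only the pale body pixels.

Run:
```python
import numpy as np,cv2
from h import S,SO,SY,rad
for c in ["scene","side","wrist"]:
    P=np.load(f"P_{c}7.npy");p=cv2.imread(f"pics/{c}7.png")
    c_,s_=np.cos(rad(SY)),np.sin(rad(SY)); d=P-SO; Q=np.stack([c_*d[...,0]+s_*d[...,1],-s_*d[...,0]+c_*d[...,1],P[...,2]],-1)
    m=(abs(Q[...,0]+.09)<.03)&(abs(Q[...,1])<.07)&(Q[...,2]>.06)&(Q[...,2]<.2)
    body=m&(p.min(2)>90); cap=m&(p[...,0].astype(int)-p[...,2]>60)
    A=Q[body];M=A.mean(0);v=np.linalg.svd(A-M,full_matrices=False)[2][0];v*=np.sign(v[2])
    print(c,len(A),np.round(M,3),"axis",np.round(v,2),"tilt",round(float(np.arccos(v[2])),2),"ext",np.round((A-M)@v,3).min(),np.round((A-M)@v,3).max(),"cap",cap.sum(),np.round(Q[cap].mean(0),3))
```

```text
scene 383 [-0.094 -0.018  0.139] axis [-0.02  0.67  0.74] tilt 0.74 ext -0.044 0.054 cap 20 [-0.104  0.026  0.183]
side 144 [-0.101  0.002  0.138] axis [-0.03  0.66  0.75] tilt 0.72 ext -0.057 0.052 cap 39 [-0.098  0.037  0.181]
wrist 2731 [-0.102  0.002  0.143] axis [-0.    0.7   0.71] tilt 0.78 ext -0.059 0.064 cap 5244 [-0.095  0.039  0.181]
```

The body pixels give a tilt of 0.72–0.78 rad (0.75 commanded) with the tube's middle near stand (-0.09, 0, 0.14). All within the limits, so I'm handing in.

Run:
```python
from h import *
print(bot.read_finger_gap(),np.abs(bot.read_dq()).max(),bot.read_time_s())
finish_job()
```

```text
0.03401087037354494 0.11571441459470462 22.7667
the job is handed in; nothing more can be done
```

The job is handed in at 22.8 s. The panel hangs released on the hook, and the gripper still holds the tube tipped in front of it.

- **Panel:** After release the bar was within about 2 mm of the seat's middle and square to the hook within 1° in the wrist view. The scene view after tipping shows the tab still where it was.
- **Tube:** I took the middle-sized one, from the rack's middle hole, gripping it by the cap.
    - **Position:** From the pale body pixels of three cameras the tilt is 0.72–0.78 rad. Its middle is about 90 mm in front of the seat, centred, and 140 mm above the bench.
    - **Clearance:** By these positions it is more than 40 mm clear of panel and stand.
    - **Grip:** The finger gap held steady at 34 mm and the arm was almost still.
- **Other things:** In the last pictures the droppers, timer and brown bottle look undisturbed; I did not measure them again.

My first tilt fit disagreed (0.88–1.05 rad) because it included finger points. Filtering to the tube body alone resolved that. I had no direct contact reading between tube and panel; that rests on the geometry and the pictures.

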